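# Close the scale check: key in, then lift the brass weight off with tongs

## Task

The brass check weight is on the pan of the mixing scale: with the weight still standing there, press the blue key (calibrate), then the white key (select), then the green key (store), one at a time and each right down. Then take the spring tongs by their rubber grips, close the jaws on the brass cylinder and lift it straight up about 10 cm above the pan, upright, so that the empty pan can find its zero. Never touch the weight with the gripper itself, leave the small tin and the cork block where they are, and finish while still holding the weight in the tongs above the pan, ready to be set down again.

Things in the scene. Friction and masses are not known exactly. Their poses are not given: they have to be found in the camera images.
- scale: Digital mixing scale, 175 (x) x 124 (y) x 50 mm, light grey, fixed to the table. Origin: centre of its underside, on the table; x points from the keys (front) to the pan (back), y to the left, z up. From the front: a row of three keys, a display, a round steel pan. The housing's top is 34 mm above the table.
- pan (a point): Centre of the pan's flat top, a steel disc 107 mm across, 50 mm above the table; 30 mm behind the scale's origin.
- key_blue_top (a point): Centre of the top of the blue key (calibrate), 41 mm above the table. The keys are 20 (x) x 22 (y) mm caps, 35 mm apart from centre to centre, in a row across the scale's front, 66 mm in front of its origin: blue on the left, white in the middle, green on the right (seen from the front).
- key_white_top (a point): Centre of the top of the white key (select), middle of the row.
- key_green_top (a point): Centre of the top of the green key (store), right of the row.
- key_blue (a joint): Travel of the blue key in m: 0 up, 0.005 fully down (downwards). A spring pushes it back: 1.4 N at the start, 4.9 N fully down. It counts as pressed beyond 0.003.
- key_white (a joint): The same for the white key.
- key_green (a joint): The same for the green key.
- weight: Brass check weight, about 0.12 kg, loose, standing on the pan within about 20 mm of its centre: a smooth cylinder 24 mm across and 30 mm high, above it a thin neck and a knob 17 mm across; 44 mm high in all. Origin: centre of its underside; z up.
- weight_body (a point): Centre of the weight's cylinder, 15 mm above its underside: where the jaws should hold it.
- tongs: Spring tongs lying on their side, loose, 0.11 kg, balanced at the grips, 225 mm long: two steel arms in a flat V, hinged at the rear, with black rubber grips and notched rubber jaws. Squeezing the grips closes the jaws; a spring opens them again. Origin: on the table under the middle between the grips; x points from the hinge (100 mm behind) to the jaws (100 mm ahead), y to the left, z up.
- tongs_grip (a point): Middle between the grips, 14 mm above the tongs' underside. Each grip is 74 mm long (x), 28 mm high. Outside width over the grips: 58 mm open, 40 mm when the jaws hold the weight (grips nearly parallel). The spring pushes each grip outwards with 8 N open, 10 N closed. 1 mm of squeeze at the grips closes the jaws by 2 mm. Squeezed lightly to about 54 mm they can be carried, still open.
- tongs_jaws (a point): Middle between the jaws, on the tongs' centreline, 100 mm ahead of tongs_grip at the same height. The jaws are 16 mm high and 24 mm long (x), with shallow upright notches that centre a 24 mm cylinder here. Narrowest gap between them: about 53 mm open, 45 mm at the carrying width of 54 mm.
- tongs_left (a joint): Closing angle of the left arm about the hinge, rad: 0 open, about 0.09 when closed on the weight, 0.15 at most. The right arm moves equally.
- dipper: Small round tin 60 mm across, 33 mm high, standing to the right of the tongs: to be left alone. Origin: centre of its underside.
- sanding_block: Cork block 40 x 70 x 24 mm lying beyond the tongs: to be left alone. Origin: centre of its underside.

How it is judged:
By the outcome, as a careful person would: the job done as asked, in the order asked, and still so for the second after the job is handed in, while the arm keeps its last pose, push and grip.
It also fails if it takes over 56 s, if anything falls off the work surface, if the arm or the gripper's body presses on something with over 40 N, if the wrist force passes 120 N, or if a joint passes its speed limit or range.

## Robot

A 6-joint arm with a two-finger parallel gripper is mounted at the origin on a cart in front of the work surface, level with it; the furniture and walls round the work are solid. World frame = base frame: x ahead of the robot, y to its left, z up, the work surface at z = 0. Lengths are in m, angles in rad, forces in N, time in s.
With the tool pointing down it reaches from about 0.25 to 0.775 m from the base axis. Payload 8.9 kg.
Tool frame: the origin (TCP) lies at the very end of the fingers, on their centre line; the grasp point (between the pads) lies 19 mm behind it; z points along the fingers, y is the line along which they close (so a half turn about z gives the same grasp; the last joint's range is limited). The gripper opens to 85 mm and grips with 20 to 120 N. Pads are 22 mm wide; open, the fingers measure 114 mm over their backs; the gripper's body (76 mm by 85 mm) begins 54 mm behind the grasp point. The pads swing forward as they close: fully open they stand 13 mm farther back than shut.
Start: joints at [-1.341, 0.291, -0.153, 1.127, 0, 1.431], TCP at [0.189, -0.49, 0.198] pointing down, gripper open.
Joint ranges: [-2.52, 2.52], [-0.91, 1.74], [-1.3, 1.37], [-1.96, 2.02], [-1.52, 1.47], [-3.14, 3.14]. Speed limits (rad/s): [2.22, 2.22, 2.79, 3.14, 3.14, 3.14].

## Interface

Orientations are given as a rotation vector (axis times angle).
In Python, from station import manip gives the robot as it stands. The module is installed in compiled form; this text tells all that it offers.
- The arm moves only by the tool servo_tool, never from a script. Its argument "motion" is a list of rows, each a list of 4 numbers: the shift along the tool's x, y, z in mm, then the turn about the tool's z in rad. A call has 1 to 12 rows; each row shifts and turns the commanded pose from where the row before left it, along the tool's axes as they then stand; what a row does not reach is not made up. A row lasts 1/8 s, in which the tool goes at most 62.5 mm and 10.7 degrees, less where a joint would pass 70% of its speed; a pose out of reach is approached as far as the arm can. A call with a gripper value outside its range is refused whole. "fingers" is the closure, from 0 (fully open) to 1 (shut), set as the call begins (left out, the last holds). The fingers move at their own pace and stop on an object; "squeeze" is the grip in N (left out, the last holds). Time passes only in rows, so rows that do not move let the fingers close. It gives the time, the measured TCP pose, the force, the opening and the grip force at its end, in the units of the state.
- manip.read_state(): the state, without advancing time (a new reading comes with each control period).
- manip.camera(name): name is "scene" or "top"; returns (picture, depth): 384x512x3 uint8, red, green, blue; 384x512 float32, m along the optical axis (not along the pixel's ray), 0 where there is no reading.
- manip.get_calibration(name): a dict with "fx", "fy", "cx", "cy" (pixels), "k1" (the pictures are not rectified: a ray, as slopes to the right and down, at radius r is drawn at 1 + k1 r^2 times it, then the intrinsics apply), "eye" and "orientation" of the camera in the world. Camera axes: x right, y up, looking along -z (the intrinsics and any distortion apply to the point x, -y, -z); pixel columns grow to the right and rows downward; lengths in m; the calibration is good to about 2 mm. A picture is of the moment at which its call begins. get_calibration takes no time and is no camera call.
- manip.sign_off(): hands the job in; it is judged then, once.
The state is a dict: "time": time; "qpos": joint angles; "joint_vel": joint speeds; "joint_torque": joint torques, N m; "eef_pos": TCP position; "orientation": TCP orientation; "ft_force": force on the tool from outside, world axes, zero at the start; "ft_torque": the same for the moment, N m; "width": finger opening in m; "grip_force": force on a finger pad.
Only numpy, scipy, OpenCV 4.12 (cv2) and the standard library are available. Lean on these libraries where they do the work, as an engineer would, in place of code of your own. Each camera call takes 0.05 s, during which the arm holds its last target. There are 200 camera calls.

## Working session

There is one attempt and no reset: what is moved stays moved. The work goes in short steps, Python scripts to look and compute and a tool call to move; the robot and the scene stay as the last step left them, time stands still between calls to the robot, and variables do not carry over. Pictures are saved under pics/ and viewed, at most 10 in all, crops included, and the job is handed in when it is done.

Besides the shell and the picture viewer there is one more tool, called as name([rows], argument=value, ...), one row to a line, values as JSON. servo_tool: Moves the arm, as the interface text tells. Its arguments: {"type":"object","properties":{"motion":{"type":"array","items":{"type":"array","items":{"type":"number"}}},"fingers":{"type":"number"},"squeeze":{"type":"number"}},"required":["motion"]}

```bash
mkdir -p pics; cat > h.py <<'E'
import numpy as np, cv2
from scipy.spatial.transform import Rotation as R
from station import manip
def cloud(name):
    im,d=manip.camera(name); c=manip.get_calibration(name)
    K=np.array([[c['fx'],0,c['cx']],[0,c['fy'],c['cy']],[0,0,1.]])
    o=np.array(c['orientation'],float)
    M=o if o.shape==(3,3) else (R.from_rotvec(o) if o.size==3 else R.from_quat(o)).as_matrix()
    v,u=np.mgrid[0:384,0:512]
    s=cv2.undistortPoints(np.stack([u,v],-1).reshape(-1,1,2).astype(float),K,np.array([c['k1'],0,0,0.])).reshape(384,512,2)
    P=np.stack([s[...,0]*d,-s[...,1]*d,-d],-1)@M.T+np.array(c['eye'])
    P[d==0]=np.nan
    return im,P,(s,M,np.array(c['eye']))
def ray(cal,u,v,z):
    s,M,e=cal; a=s[int(v),int(u)]; r=M@np.array([a[0],-a[1],-1]); return e+r*(z-e[2])/r[2]
def save(im,n,crop=None,f=1):
    if crop: im=im[crop[1]:crop[3],crop[0]:crop[2]]
    cv2.imwrite('pics/'+n,cv2.resize(im[...,::-1],None,fx=f,fy=f,interpolation=cv2.INTER_CUBIC))
E
python3 - <<'E'
from h import *
for n in('top','scene'):
    im,P,c=cloud(n); save(im,n+'1.png',None,1.5); print(manip.get_calibration(n)); np.save(n+'P.npy',P)
s=manip.read_state(); print(s)
E
```

```text
{'fx': 420.74496045547176, 'fy': 420.74496045547176, 'cx': 256.5112024574041, 'cy': 189.77113367407765, 'k1': -0.1457775330745887, 'eye': array([ 0.27845716, -0.34904201,  0.90247547]), 'orientation': array([ 0.17085371, -0.15660149, -1.53114692])}
{'fx': 431.06355419385096, 'fy': 431.06355419385096, 'cx': 246.7498173571729, 'cy': 191.36047581433868, 'k1': 0.00037845439132580674, 'eye': array([-0.01040038, -0.93255354,  0.42362549]), 'orientation': array([ 1.08955876, -0.37774762, -0.58128482])}
{'time': 0.1, 'qpos': array([-1.34130204e+00,  2.91236940e-01, -1.54067837e-01,  1.12672104e+00,
       -2.04975898e-05,  1.43152606e+00]), 'joint_vel': array([-0.00072301, -0.00156649,  0.00224128,  0.00102449,  0.00010534,
       -0.00021325]), 'joint_torque': array([ 1.75819707e-03, -5.37977958e+01,  3.31918108e+01,  9.27536777e-03,
       -3.23903587e-04, -8.23591478e-06]), 'eef_pos': array([ 0.18915006, -0.48925472,  0.19767668]), 'orientation': array([-3.08713517e+00, -5.75752450e-01,  1.19212874e-04]), 'ft_force': array([-0.02143456, -0.04634399, -0.05197107]), 'ft_torque': array([ 0.05219954, -0.03388049,  0.03347557]), 'grip_force': 0.0, 'width': 0.0855049472846251}
```

View pics/top1.png

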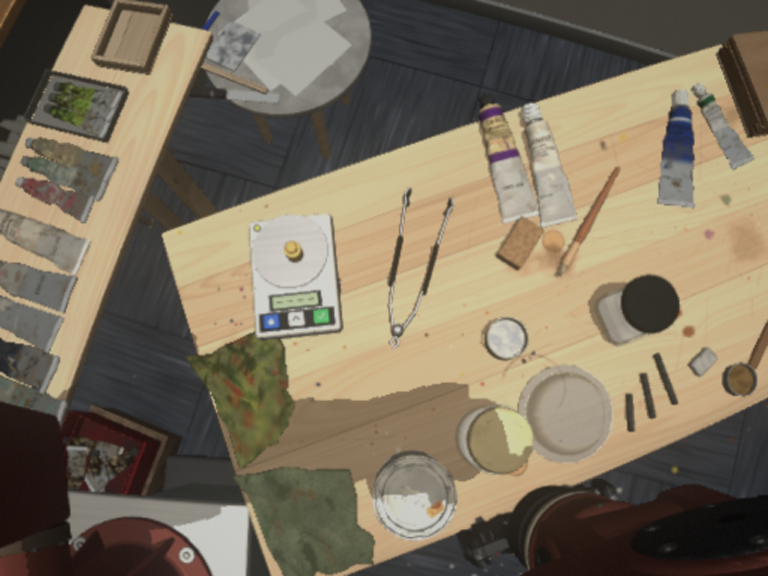

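View pics/scene1.png

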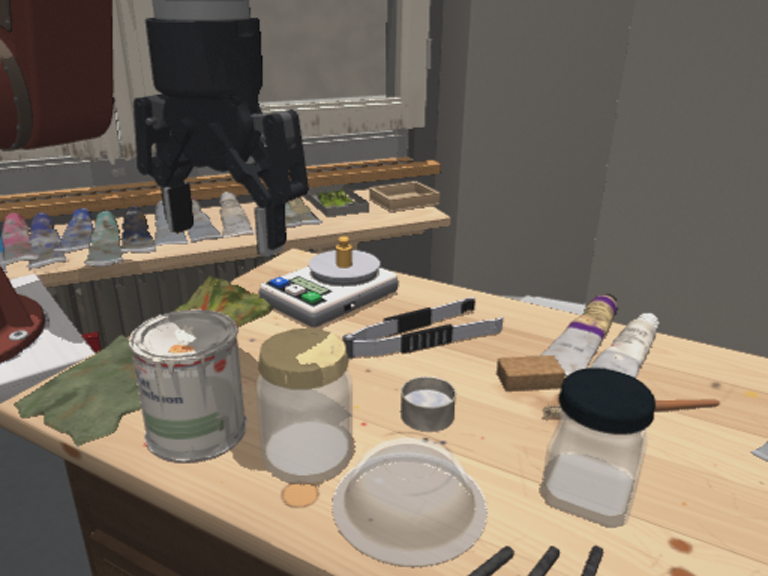

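The top view shows the keys at (271,321), (296,318) and (321,316) and the weight at (292,250). The tongs' hinge is at (396,332), their grips at (396,262) and (432,268), and their jaws at (406,195) and (448,203). The tin is at (505,338) and the cork at (520,242).

```bash
python3 - <<'E'
from h import *
im,P,c=cloud('top'); 
for n,u,v,z in [('blue',271,321,.041),('white',296,318,.041),('green',321,316,.041),('knob',292,248,.092),('hinge',396,331,.02),('gL',396,262,.028),('gR',432,268,.028),('jL',406,195,.022),('jR',449,203,.022),('tin',505,338,.033),('cork',520,242,.024)]:
    print(n,ray(c,u/1.5,v/1.5,z).round(4),P[int(v/1.5),int(u/1.5)].round(4))
# scale outline by height
m=np.zeros((384,512),bool); m[135:230,160:232]=1
z=P[...,2]
q=(m&(z>.025)&(z<.045))|(m&(z>.045)&(z<.055))
p=P[q][:,:2].astype(np.float32); print('scale rect',cv2.minAreaRect(p))
pan=m&(z>.047)&(z<.053); print('pan',cv2.minEnclosingCircle(P[pan][:,:2].astype(np.float32)))
k=m&(z>.085)&(z<.1); print('knob',P[k].mean(0),k.sum(), P[k][:,2].max())
w=m&(z>.06)&(z<.1); print('w',np.nanmin(P[w],0),np.nanmax(P[w],0))
t=np.zeros_like(m); t[115:235,245:310]=1; t&=(z>.008)&(z<.05)
tp=P[t]; print('tongs',t.sum(),cv2.minAreaRect(tp[:,:2].astype(np.float32)))
print('zs',np.percentile(tp[:,2],[5,50,95]))
# colour keys
hsv=cv2.cvtColor(im,cv2.COLOR_RGB2HSV)
for n,lo,hi in(('blue',100,125),('green',45,85)):
    b=m&(hsv[...,0]>lo)&(hsv[...,0]<hi)&(hsv[...,1]>130); b[:200]=0
    vv,uu=np.nonzero(b);print(n,b.sum(),uu.mean(),vv.mean(),ray(c,round(uu.mean()),round(vv.mean()),.041), P[b].mean(0))
# dark grips
d=np.zeros_like(m); d[130:205,250:305]=1; d&=im.max(2)<60
n,l,st,ce=cv2.connectedComponentsWithStats(d.astype(np.uint8))
for i in range(1,n):
    if st[i,4]>25:
        print('dark',st[i],ce[i],ray(c,round(ce[i][0]),round(ce[i][1]),.028),np.nanmedian(P[l==i],0))
save(im,'tongs_c.png',(150,110,320,240),4.6)
E
```

```text
blue [ 0.4047 -0.1806  0.041 ] [ 0.4047 -0.1805  0.0406]
white [ 0.4102 -0.216   0.041 ] [ 0.4101 -0.216   0.0415]
green [ 0.4156 -0.2512  0.041 ] [ 0.4153 -0.2514  0.0427]
knob [ 0.4972 -0.2117  0.092 ] [ 0.4964 -0.2122  0.0949]
hinge [ 0.4011 -0.3558  0.02  ] [ 0.3999 -0.3557  0.0293]
gL [ 0.4993 -0.3527  0.028 ] [ 0.499  -0.3527  0.0291]
gR [ 0.4922 -0.4043  0.028 ] [ 0.4926 -0.4044  0.0264]
jL [ 0.6016 -0.363   0.022 ] [ 0.6006 -0.3629  0.0249]
jR [ 0.5922 -0.4273  0.022 ] [ 0.5938 -0.4277  0.0175]
tin [ 0.3935 -0.5062  0.033 ] [ 0.3958 -0.5094  0.0156]
cork [ 0.5356 -0.5306  0.024 ] [ 0.5353 -0.5304  0.0249]
scale rect ((0.4758149981498718, -0.2076231837272644), (0.17306318879127502, 0.12096064537763596), 8.431227684020996)
pan ((0.5052467584609985, -0.2028280347585678), 0.05364052206277847)
knob [ 0.49883948 -0.21084289  0.09351886] 56 0.09738954724578286
w [ 0.48755704 -0.22235142  0.06076718] [ 0.51110018 -0.19971255  0.09738955]
tongs 556 ((0.49238646030426025, -0.3749757409095764), (0.07458657026290894, 0.23338189721107483), 77.95790100097656)
zs [0.01470771 0.02591261 0.02988613]
blue 62 180.5483870967742 213.88709677419354 [ 0.40475957 -0.18271295  0.041     ] [ 0.40489633 -0.18183885  0.04148012]<stdin>:20: RuntimeWarning: Mean of empty slice.
  ret = ret.dtype.type(ret / rcount)
Traceback (most recent call last):
ValueError: cannot convert float NaN to integer
```

```bash
python3 - <<'E'
from h import *
im,P,c=cloud('top'); z=P[...,2]
d=np.zeros(z.shape,bool); d[130:205,250:305]=1; d&=im.max(2)<60
n,l,st,ce=cv2.connectedComponentsWithStats(d.astype(np.uint8))
for i in range(1,n):
    if st[i,4]>15: print('dark',st[i],ce[i],ray(c,round(ce[i][0]),round(ce[i][1]),.028))
save(im,'tongs_c.png',(150,110,320,240),4.6)
s=manip.read_state(); M=R.from_rotvec(s['orientation']).as_matrix(); print(M.round(3))
def go(x,y,z): print((M.T@(np.array([x,y,z])-s['eef_pos'])*1000).round(1))
go(.4047,-.1815,.06); go(.410,-.216,.06); go(.4156,-.2512,.06); go(.499,-.376,.06)
E
```

```text
[[ 0.933  0.361 -0.   ]
 [ 0.361 -0.933  0.001]
 [ 0.    -0.001 -1.   ]]
[ 312.  -209.4  138.1]
[ 304.5 -175.3  138. ]
[ 297.  -140.5  138. ]
[329.8   6.  137.9]
```

View pics/tongs_c.png

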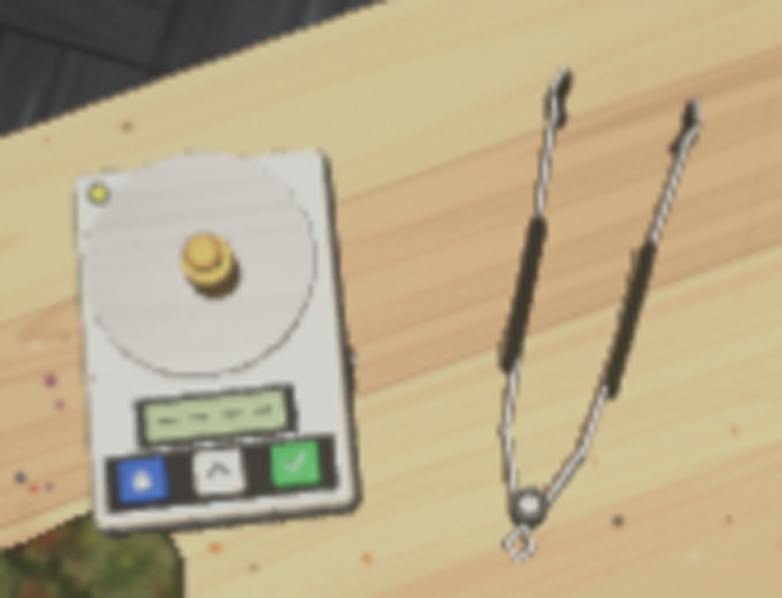

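The crop shows the grips centred at about (523,294) and (630,320), the hinge at (529,507), and the keys at (142,480), (218,470) and (296,463). This agrees with the scale at yaw 8.5° and the tongs at yaw −11.7°. I'm moving over the blue key with the fingers shut.

servo_tool([
  [0,0,0,0.111],
  [0,0,0,0.111],
  [37,-39,0,0],
  [37,-39,0,0],
  [37,-39,0,0],
  [37,-39,0,0],
  [37,-39,0,0],
  [37,-39,0,0],
  [37,-39,0,0],
  [0,0,45,0],
  [0,0,45,0],
  [0,0,40,0],
], fingers=1, squeeze=40)

```text
time: 1.7
eef_pos: [0.4054, -0.1813, 0.0668]
orientation: [-3.133, -0.231, 0.0]
ft_force: [-0.5, -0.1, -0.8]
width: -0.0003
grip_force: 0.0
```

```bash
cat > st.py <<'E'
from h import *
import sys
s=manip.read_state(); M=R.from_rotvec(s['orientation']).as_matrix()
print(s['time'],s['eef_pos'].round(4),'yaw',np.degrees(np.arctan2(M[1,0],M[0,0])).round(2),'z',M[:,2].round(3),s['ft_force'].round(2),s['width'],s['grip_force'])
for a in sys.argv[1:]:
    t=np.array(eval(a)); print(a,(M.T@(t-s['eef_pos'])*1000).round(1))
E
python3 st.py .4047,-.1815,.046 .410,-.216,.046 .4156,-.2512,.046
```

```text
1.7 [ 0.4054 -0.1813  0.0668] yaw 8.45 z [-0.  0. -1.] [-0.54 -0.1  -0.81] -0.0003016038572914773 0.0
.4047,-.1815,.046 [-0.7  0.1 20.8]
.410,-.216,.046 [-0.5 35.  20.8]
.4156,-.2512,.046 [-0.2 70.6 20.8]
```

servo_tool([
  [-0.5,0,10,0],
  [0,0,10,0],
  [0,0,5,0],
  [0,0,2,0],
  [0,0,1.5,0],
  [0,0,1,0],
  [0,0,0,0],
  [0,0,0,0],
])

```text
time: 2.7
eef_pos: [0.4051, -0.1819, 0.0388]
orientation: [3.133, 0.23, 0.0]
ft_force: [-0.2, 0.5, -0.3]
width: 0.0001
grip_force: 0.0
```

servo_tool([
  [0,0,1,0],
  [0,0,1,0],
  [0,0,0,0],
])

```text
time: 3.08
eef_pos: [0.405, -0.1818, 0.0366]
orientation: [-3.133, -0.23, 0.0]
ft_force: [0.3, -0.1, -0.3]
width: -0.0002
grip_force: 0.0
```

```bash
python3 st.py; python3 - <<'E'
from h import *
im,P,c=cloud('scene'); save(im,'k1.png',(130,120,290,240),5)
E
```

```text
3.075 [ 0.405  -0.1818  0.0366] yaw 8.41 z [-0.  0. -1.] [ 0.32 -0.14 -0.26] -0.00022971648256645222 0.0
```

View pics/k1.png

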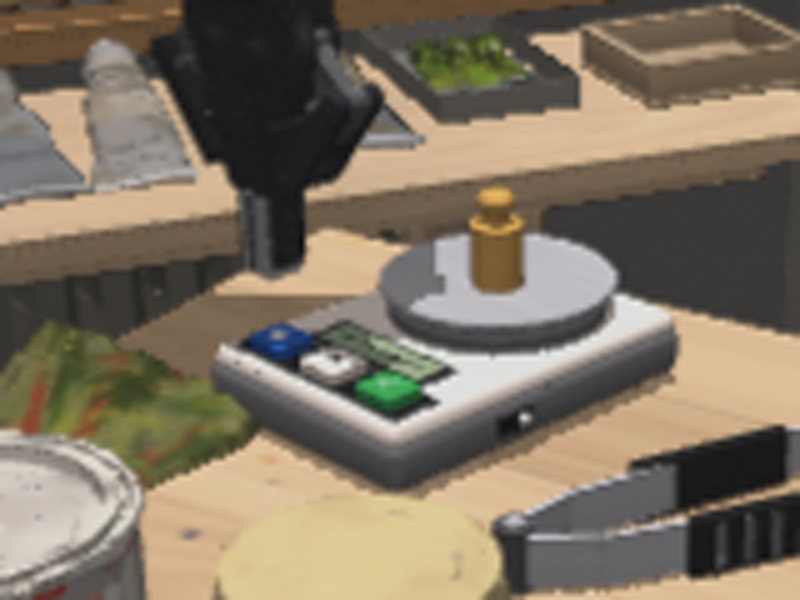

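The fingertip is at (275,270) and the blue key at (280,340), so the tip is not on the key. It is either above it or beyond it. I'll measure the tip with depth.

```bash
python3 - <<'E'
from h import *
im,P,c=cloud('scene')
for (x,y) in [(255,268),(270,265),(285,265),(297,258),(275,340),(285,345),(496,195)]:
    u,v=130+x/5,120+y/5; print((x,y),P[int(v),int(u)].round(4))
im,P,c=cloud('top')
m=(P[...,2]<.3)&(P[...,2]>.1); q=P[m]; k=(abs(q[:,0]-.405)<.08)&(abs(q[:,1]+.18)<.08); print(k.sum(),q[k].mean(0) if k.any() else '')
save(im,'k2.png',(130,110,290,250),4)
E
```

```text
(255, 268) [nan nan nan]
(270, 265) [ 0.3973 -0.1936  0.0764]
(285, 265) [ 0.4063 -0.1902  0.0731]
(297, 258) [ 0.4091 -0.1943  0.0783]
(275, 340) [ 0.3999 -0.1893  0.0397]
(285, 345) [ 0.4015 -0.1948  0.0389]
(496, 195) [ 0.4956 -0.2182  0.0929]
861 [ 0.39451491 -0.21357748  0.21913064]
```

View pics/k2.png

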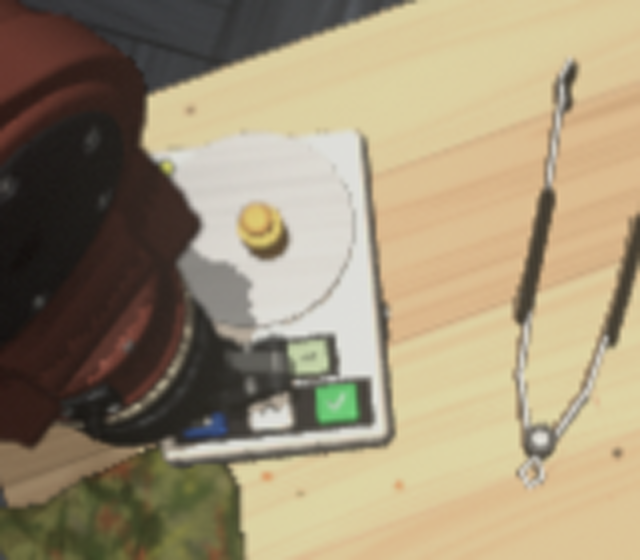

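```bash
python3 - <<'E'
from h import *
Q=np.load('sceneP.npy')
for u,v in [(180,160),(178,163),(181,164),(120,148),(121,151)]: print(u,v,Q[v,u].round(4))
im,P,c=cloud('scene')
s=manip.read_state(); print(s['eef_pos'],s['qpos'].round(4),s['joint_torque'].round(2))
z=P[...,2]; m=np.zeros(z.shape,bool); m[150:180,175:195]=1
m&=(abs(P[...,0]-.405)<.03)&(abs(P[...,1]+.185)<.03)&(z>.045)
q=P[m]; print(np.sort(q[:,2])[:15].round(4), q[q[:,2]<.085].mean(0), q[q[:,2]<.085].min(0),q[q[:,2]<.085].max(0))
E
```

```text
180 160 [ 0.201  -0.5422  0.2565]
178 163 [ 0.2    -0.5391  0.2522]
181 164 [ 0.2013 -0.5434  0.2521]
120 148 [ 0.1706 -0.4506  0.2509]
121 151 [ 0.1718 -0.4496  0.2465]
[ 0.40506245 -0.18184994  0.03672582] [-0.5869  0.3115 -0.6066  0.6527 -0.      2.4079] [ -0.   -46.93  24.98   0.    -0.    -0.  ]
[0.0694 0.0694 0.0695 0.0703 0.0704 0.0705 0.0707 0.071  0.0712 0.0712
 0.0716 0.0719 0.0725 0.0726 0.0731] [ 0.39984308 -0.18972979  0.07787181] [ 0.39200745 -0.1985214   0.06938989] [ 0.41488198 -0.17617701  0.08484751]
```

The camera puts the fingertips about 33 mm above the reported TCP, both now and at the start, while x and y agree. I'll allow for that and descend slowly, watching the force.

servo_tool([
  [0,0,10,0],
  [0,0,10,0],
  [0,0,5,0],
  [0,0,2,0],
  [0,0,0,0],
])

```text
time: 3.9
eef_pos: [0.405, -0.1818, 0.0096]
orientation: [-3.133, -0.23, 0.0]
ft_force: [0.3, 0.9, 0.5]
width: -0.0001
grip_force: 0.0
```

servo_tool([
  [0,0,1,0],
  [0,0,1,0],
  [0,0,0,0],
])

```text
time: 4.28
eef_pos: [0.4052, -0.182, 0.0079]
orientation: [3.133, 0.23, 0.001]
ft_force: [0.3, 0.0, 0.9]
width: -0.0
grip_force: 0.7
```

servo_tool([
  [0,0,1,0],
  [0,0,1,0],
  [0,0,0,0],
])

```text
time: 4.65
eef_pos: [0.4052, -0.1819, 0.0058]
orientation: [3.133, 0.23, 0.0]
ft_force: [0.5, -0.1, 2.9]
width: 0.0002
grip_force: 1.4
```

servo_tool([
  [0,0,1,0],
  [0,0,1,0],
  [0,0,0,0],
])

```text
time: 5.03
eef_pos: [0.4052, -0.1819, 0.0038]
orientation: [3.133, 0.23, 0.0]
ft_force: [0.6, -0.1, 4.0]
width: 0.0001
grip_force: 2.1
```

servo_tool([
  [0,0,1,0],
  [0,0,0.5,0],
  [0,0,0,0],
])

```text
time: 5.4
eef_pos: [0.4053, -0.182, 0.0028]
orientation: [3.133, 0.23, 0.001]
ft_force: [-1.6, 1.5, 14.5]
width: 0.0
grip_force: 7.4
```

Blue bottomed out at 14.5 N, with eef z about 0.003. White is next.

servo_tool([
  [0,0,-8,0],
  [0,0,-7,0],
  [0,17,0,0],
  [0,18,0,0],
  [0,0,0,0],
  [0,0,7,0],
  [0,0,3,0],
  [0,0,2,0],
  [0,0,1,0],
  [0,0,1,0],
  [0,0,0,0],
])

```text
time: 6.78
eef_pos: [0.4097, -0.2161, 0.0031]
orientation: [-3.133, -0.23, 0.001]
ft_force: [-4.5, 1.3, 4.3]
width: 0.0002
grip_force: 2.3
```

servo_tool([
  [0,0,0.7,0],
  [0,0,0.5,0],
  [0,0,0,0],
])

```text
time: 7.15
eef_pos: [0.4099, -0.2162, 0.0027]
orientation: [-3.133, -0.231, 0.0]
ft_force: [-6.4, 3.8, 17.8]
width: -0.0001
grip_force: 9.1
```

servo_tool([
  [0,0,-8,0],
  [0,0,-7,0],
  [0,17,0,0],
  [0,18,0,0],
  [0,0,0,0],
  [0,0,7,0],
  [0,0,3,0],
  [0,0,2,0],
  [0,0,1,0],
  [0,0,1,0],
  [0,0,0.5,0],
  [0,0,0,0],
])

```text
time: 8.65
eef_pos: [0.4149, -0.2508, 0.0029]
orientation: [-3.133, -0.23, 0.001]
ft_force: [-5.7, 1.8, 11.5]
width: 0.0005
grip_force: 5.5
```

Green bottomed out. Next I lift, open and turn to the tongs.

servo_tool([
  [0,0,-10,0],
  [0,0,-35,0],
  [0,0,-35,0],
  [0,0,-25,0],
  [0,0,0,0.118],
  [0,0,0,0.118],
  [0,0,0,0.117],
  [36,36,0,0],
  [36,36,0,0],
  [35,35,0,0],
  [0,0,0,0],
  [0,0,0,0],
], fingers=0)

```text
time: 10.15
eef_pos: [0.4978, -0.3771, 0.1073]
orientation: [-3.124, 0.323, 0.001]
ft_force: [-0.1, 0.5, 0.3]
width: 0.0856
grip_force: 0.0
```

```bash
python3 st.py .498,-.377,.03; python3 - <<'E'
from h import *
im,P,c=cloud('scene'); save(im,'t1.png',(150,80,410,270),3)
E
```

```text
10.15 [ 0.4978 -0.3771  0.1073] yaw -11.81 z [-0.     0.001 -1.   ] [-0.1   0.5   0.32] 0.08564536204608014 0.0
.498,-.377,.03 [ 0.2 -0.1 77.3]
```

View pics/t1.png

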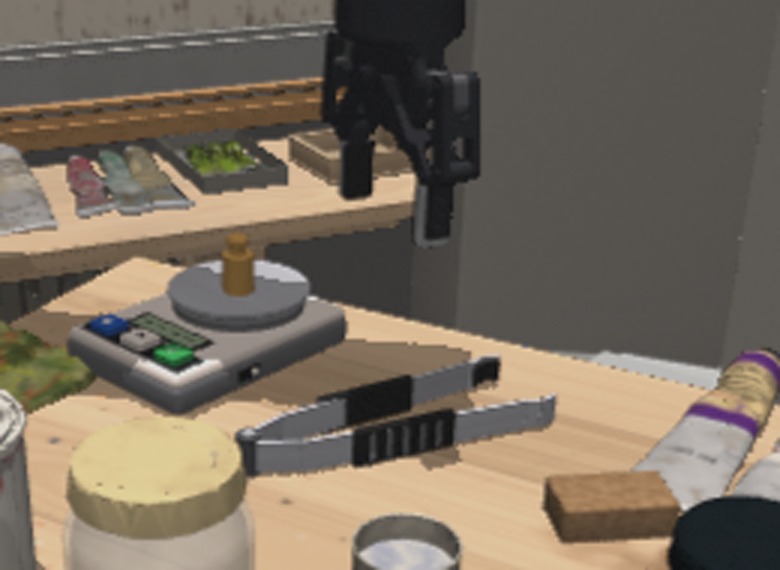

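The fingers straddle the tongs: tips at (355,195) and (433,243), grips at (365,398) and (403,437). I'll check tip heights and grip positions in 3D.

```bash
python3 - <<'E'
from h import *
im,P,c=cloud('scene')
s=manip.read_state(); M=R.from_rotvec(s['orientation']).as_matrix(); e=s['eef_pos']
def rel(p): return ((p-e)@M*1000).round(1)
for n,(x0,y0,x1,y1),zlo,zhi in [('Rtip',(410,200,455,246),.1,.3),('Ltip',(338,160,375,200),.1,.3),('gL',(318,370,412,428),.004,.06),('gR',(352,405,455,468),.004,.06),('jawR',(520,395,556,430),.004,.05),('jawL',(470,356,500,386),.004,.05),('hinge',(236,426,260,474),.004,.06)]:
    r=(slice(int(80+y0/3),int(80+y1/3)+1),slice(int(150+x0/3),int(150+x1/3)+1))
    p=P[r].reshape(-1,3); im_=im[r].reshape(-1,3)
    k=(p[:,2]>zlo)&(p[:,2]<zhi)
    if n[0]=='g': k&=im_.max(1)<70
    p=p[k]; print(n,len(p),'zmin',np.nanmin(p[:,2]).round(4),'med',np.median(p,0).round(4),'rel tool',rel(np.median(p,0)),rel(p).min(0),rel(p).max(0))
im,P,c=cloud('top')
k=(P[...,2]>.008)&(P[...,2]<.05); k[:,:245]=0;k[:,310:]=0;k[:115]=0;k[235:]=0
q=rel(P[k]); print(len(q),q.min(0),q.max(0))
E
```

```text
Rtip 207 zmin 0.1522 med [ 0.4805 -0.4286  0.1703] rel tool [ -6.3  54.3 -62.6] [-12.5  42.7 -76.9] [  9.2  59.5 -44.6]
Ltip 155 zmin 0.1532 med [ 0.5032 -0.3352  0.1663] rel tool [ -3.1 -41.7 -58.6] [-12.8 -48.5 -72.5] [ 10.7 -38.5 -45.5]
gL 308 zmin 0.004 med [ 0.5043 -0.3589  0.0197] rel tool [  2.9 -18.7  88. ] [-36.5 -26.4  79.5] [ 39.1  32.5 103.6]
gR 455 zmin 0.004 med [ 0.4934 -0.4049  0.0146] rel tool [ 1.6 28.5 93.1] [-37.7 -22.1  79.5] [ 37.4  34.7 103.6]
jawR 111 zmin 0.0041 med [ 0.584  -0.433   0.0144] rel tool [96.  37.5 93.2] [84.  30.9 82.9] [112.9  41.  103.5]
jawL 93 zmin 0.0043 med [ 0.601  -0.3693  0.0164] rel tool [ 99.6 -28.2  91.2] [ 86.  -34.5  84.1] [112.9 -23.2 103.4]
hinge 107 zmin 0.004 med [ 0.3985 -0.3645  0.0214] rel tool [-99.6   8.4  86.3] [-106.9   -9.4   77.4] [-85.7  12.7 103.6]
408 [-121.9  -30.2   75.3] [39.4 29.7 98.8]
```

servo_tool([
  [0,0.5,30,0],
  [0,0,30,0],
  [0,0,30,0],
  [0,0,25,0],
  [0,0,15,0],
  [0,0,6,0],
  [0,0,2,0],
  [0,0,0,0],
])

```text
time: 11.3
eef_pos: [0.4984, -0.3786, -0.0298]
orientation: [3.124, -0.323, 0.001]
ft_force: [0.1, -1.6, -0.7]
width: 0.0852
grip_force: 0.0
```

servo_tool([
  [0,0,0,0],
  [0,0,0,0],
  [0,0,0,0],
  [0,0,0,0],
], fingers=0.36, squeeze=40)

```text
time: 11.8
eef_pos: [0.4986, -0.3787, -0.0295]
orientation: [3.124, -0.323, 0.002]
ft_force: [-1.9, -0.0, 6.8]
width: 0.055
grip_force: 10.0
```

servo_tool([
  [0,0,0,0],
  [0,0,0,0],
  [0,0,-10,0],
  [0,0,-20,0],
  [0,0,-20,0],
  [0,0,-20,0],
  [0,0,-20,0],
  [0,0,-20,0],
  [0,0,0,0],
  [0,0,0,0],
], fingers=0.375)

```text
time: 13.05
eef_pos: [0.4977, -0.3779, 0.0789]
orientation: [-3.124, 0.323, 0.001]
ft_force: [-0.3, 0.0, -1.6]
width: 0.0538
grip_force: 7.8
```

```bash
python3 st.py; python3 - <<'E'
from h import *
im,P,c=cloud('scene'); save(im,'t2.png',(150,80,410,270),3)
np.save('sP.npy',P)
E
```

```text
13.05 [ 0.4977 -0.3779  0.0789] yaw -11.81 z [-0.001  0.001 -1.   ] [-0.3   0.02 -1.56] 0.053803133224682075 7.8065125644207
```

View pics/t2.png

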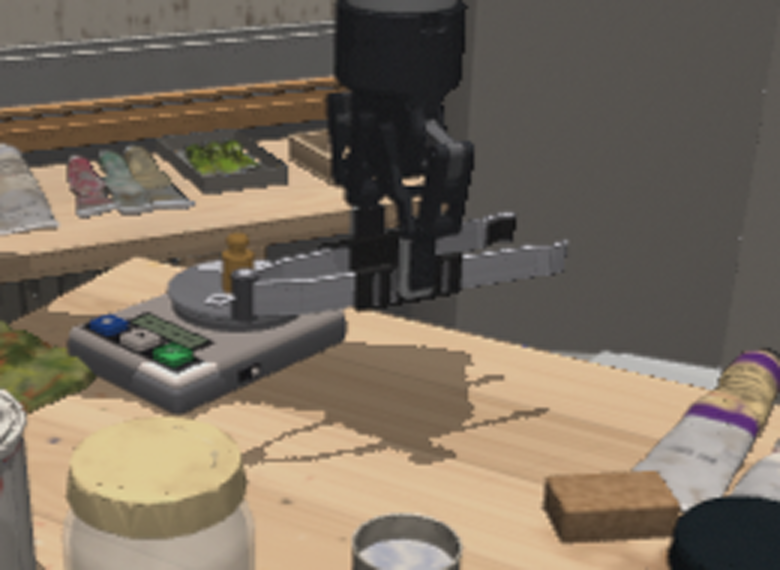

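The tongs are held level between the pads. The jaws are at (500,230) and (555,257), the hinge at (243,295). Next I measure the jaws relative to the tool.

```bash
python3 - <<'E'
from h import *
P=np.load('sP.npy'); s=manip.read_state(); M=R.from_rotvec(s['orientation']).as_matrix(); e=s['eef_pos']
def rel(p): return ((p-e)@M*1000).round(1)
for n,(x0,y0,x1,y1) in [('jawR',(530,235,572,280)),('jawL',(484,208,520,250)),('hinge',(228,266,258,324)),('armR',(462,240,530,290))]:
    p=P[int(80+y0/3):int(80+y1/3)+1,int(150+x0/3):int(150+x1/3)+1].reshape(-1,3)
    q=rel(p); k=(abs(q[:,1])<45)&(p[:,2]>.095)&(abs(q[:,0])<130); p=p[k];q=q[k]
    print(n,len(p),'z',np.percentile(p[:,2],[2,50,98]).round(4),'rel lo',np.percentile(q,2,axis=0),'med',np.median(q,0),'hi',np.percentile(q,98,axis=0))
im,P,c=cloud('top'); q=rel(P.reshape(-1,3)); q=q[(q[:,0]>55)&(q[:,0]<125)&(abs(q[:,1])<50)&(P.reshape(-1,3)[:,2]>.09)]
L=q[(q[:,0]>85)&(q[:,1]<0)];Rr=q[(q[:,0]>85)&(q[:,1]>0)]
for a in(L,Rr): print(len(a),np.percentile(a,5,axis=0),np.median(a,0),np.percentile(a,95,axis=0))
E
python3 st.py .4010,-.1905,.0789
```

```text
jawR 130 z [0.1116 0.1225 0.1322] rel lo [ 83.3    29.558 -53.8  ] med [ 95.6   32.15 -44.05] hi [111.3    35.268 -33.174]
jawL 115 z [0.1127 0.1253 0.1325] rel lo [ 67.248 -29.6   -53.972] med [ 98.3 -24.1 -46.8] hi [110.588  29.516 -34.296]
hinge 169 z [0.1088 0.1242 0.1355] rel lo [-108.564   -8.832  -56.8  ] med [-101.5    7.7  -45.5] hi [-85.016  11.7   -30.1  ]
armR 289 z [0.1112 0.1198 0.1321] rel lo [ 37.104 -26.7   -53.624] med [ 63.8  28.6 -41.3] hi [ 93.576  32.    -32.776]
13.15 [ 0.4975 -0.3777  0.0785] yaw -11.81 z [-0.001  0.001 -1.   ] [-0.38  0.31 -2.18] 0.053117811181288006 7.805643528699875
.4010,-.1905,.0789 [-1.328e+02 -1.635e+02 -1.000e-01]Traceback (most recent call last):
  File "<stdin>", line 10, in <module>
    return _quantile_unchecked(
        a, q, axis, out, overwrite_input, method, keepdims, weights)
    return _ureduce(a,
                    func=_quantile_ureduce_func,
    ...<5 lines>...
                    overwrite_input=overwrite_input,
                    method=method)
    r = func(a, **kwargs)
    result = _quantile(arr,
                       quantiles=q,
    ...<2 lines>...
                       out=out,
                       weights=wgt)
    slices_having_nans = np.isnan(arr[-1, ...])
                                  ~~~^^^^^^^^^
IndexError: index -1 is out of bounds for axis 0 with size 0
```

servo_tool([
  [0,0,-10,0],
  [-6,-8,-10,0],
  [-16,-20,0,0],
  [-16,-20,0,0],
  [-16,-20,0,0],
  [-16,-20,0,0],
  [-16,-20,0,0],
  [-16,-20,0,0],
  [-16,-20,0,0],
  [-10,-12,0,0],
  [-3,-3,0,0],
  [0,0,0,0],
])

```text
time: 14.65
eef_pos: [0.4036, -0.1923, 0.0998]
orientation: [3.124, -0.323, 0.001]
ft_force: [0.7, 0.4, -2.3]
width: 0.0533
grip_force: 7.8
```

```bash
python3 st.py .4026,-.1908,.0789; python3 - <<'E'
from h import *
im,P,c=cloud('scene'); s=manip.read_state(); M=R.from_rotvec(s['orientation']).as_matrix(); e=s['eef_pos']
rel=lambda p:((p-e)@M*1000)
q=rel(P); z=P[...,2]
def pr(n,k): a=q[k]; print(n,len(a),*( [np.percentile(a,[3,50,97],axis=0).round(1).tolist(), 'z',np.percentile(z[k],[2,98]).round(4)] if len(a) else []))
near=(q[...,0]>70)&(q[...,0]<125)&(abs(q[...,1])<50)
pr('R jaw',near&(z>.125)&(q[...,1]>10)&(q[...,0]>85)); pr('L jaw',near&(z>.125)&(q[...,1]<-10)&(q[...,0]>85))
pr('weight cyl',near&(z>.055)&(z<.078)&(abs(q[...,1])<25)); pr('knob',near&(z>.084)&(z<.1)&(abs(q[...,1])<25))
im2,P2,c2=cloud('top')
q=rel(P2); z=P2[...,2]; near=(q[...,0]>70)&(q[...,0]<125)&(abs(q[...,1])<50)
pr('top jaws R',near&(z>.12)&(q[...,1]>5)); pr('top L',near&(z>.12)&(q[...,1]<-5)); pr('top knob',near&(z>.085)&(z<.1))
a=cv2.resize(im[70:220,150:350],None,fx=2,fy=2); b=cv2.resize(im2[100:250,130:330],None,fx=2,fy=2)
save(np.hstack([a,b]),'w1.png',None,1)
E
```

```text
14.65 [ 0.4036 -0.1923  0.0998] yaw -11.81 z [ 0.001 -0.001 -1.   ] [ 0.65  0.41 -2.34] 0.05332189111874682 7.811340540647507
.4026,-.1908,.0789 [-1.3 -1.2 20.9]
R jaw 116 [[85.8, 28.5, -52.9], [97.2, 32.0, -43.0], [110.2, 34.8, -33.1]] z [0.1328 0.153 ]
L jaw 93 [[85.7, -29.5, -52.4], [98.0, -24.3, -45.2], [108.6, -20.9, -36.7]] z [0.1357 0.1524]
weight cyl 108 [[84.6, 2.0, 23.2], [93.0, 9.7, 33.5], [107.0, 13.6, 44.3]] z [0.0554 0.0769]
knob 36 [[88.0, -2.7, 6.3], [93.3, 5.9, 9.5], [102.2, 10.8, 14.3]] z [0.0852 0.0937]
top jaws R 109 [[71.5, 22.7, -56.9], [92.7, 27.5, -51.7], [110.8, 31.0, -35.5]] z [0.1351 0.1569]
top L 30 [[72.6, -29.3, -55.7], [104.0, -26.8, -49.0], [110.8, -24.4, -35.5]] z [0.135  0.1555]
top knob 56 [[90.0, -8.6, 3.7], [96.4, -1.3, 6.2], [104.4, 5.5, 9.8]] z [0.0899 0.0962]
```

View pics/w1.png

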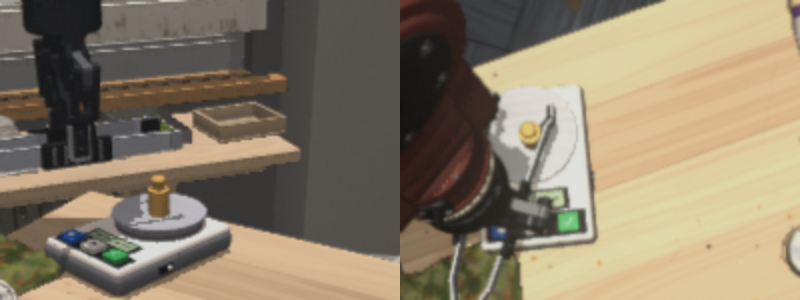

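The jaws are centred over the weight to within 2 mm in both views: knob at (158,182) in the scene half and (530,132) in the top half. I'll descend 76 mm with a −1.5 mm correction in x.

servo_tool([
  [-1.5,0,6,0],
  [0,0,12,0],
  [0,0,12,0],
  [0,0,12,0],
  [0,0,12,0],
  [0,0,10,0],
  [0,0,7,0],
  [0,0,4,0],
  [0,0,0,0],
  [0,0,0,0],
])

```text
time: 16.0
eef_pos: [0.402, -0.1917, 0.0248]
orientation: [3.125, -0.323, 0.001]
ft_force: [-1.0, -0.5, -2.0]
width: 0.0532
grip_force: 7.8
```

```bash
python3 st.py; python3 - <<'E'
from h import *
im,P,c=cloud('scene'); s=manip.read_state(); M=R.from_rotvec(s['orientation']).as_matrix(); e=s['eef_pos']
q=((P-e)@M*1000); z=P[...,2]
def pr(n,k): a=q[k]; print(n,len(a),*( [np.percentile(a,[3,50,97],axis=0).round(1).tolist(), 'z',np.percentile(z[k],[2,98]).round(4)] if len(a) else []))
near=(q[...,0]>84)&(q[...,0]<125)&(abs(q[...,1])<50)
pr('Rjaw',near&(z>.054)&(z<.09)&(q[...,1]>20)); pr('knob',near&(z>.084)&(z<.1)&(abs(q[...,1])<15))
im2,P2,c2=cloud('top')
a=cv2.resize(im[110:210,190:290],None,fx=4,fy=4); b=cv2.resize(im2[130:230,160:260],None,fx=4,fy=4)
save(np.hstack([a,b]),'w2.png',None,1)
E
```

```text
16.0 [ 0.402  -0.1917  0.0248] yaw -11.81 z [ 0.001 -0.    -1.   ] [-0.97 -0.5  -1.98] 0.053205492222705965 7.813742458820343
Rjaw 107 [[84.7, 28.1, -52.4], [96.1, 32.1, -43.2], [109.8, 35.7, -33.2]] z [0.0578 0.0775]
knob 37 [[89.7, -0.3, -68.5], [96.2, 6.0, -65.3], [104.6, 9.3, -60.0]] z [0.0847 0.0935]
```

View pics/w2.png

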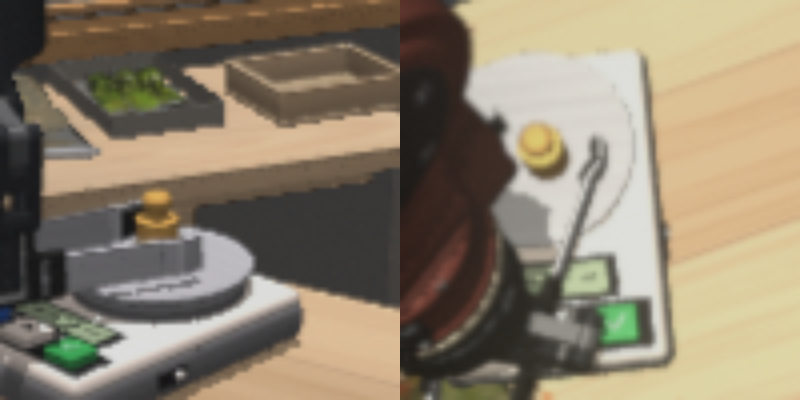

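The knob at (158,200) stands between the jaws, and the jaws are centred at z 0.068. I'm closing gradually.

servo_tool([
  [0,0,-0.5,0],
  [0,0,-0.5,0],
  [0,0,0,0],
], fingers=0.45, squeeze=45)

```text
time: 16.48
eef_pos: [0.4017, -0.1915, 0.0256]
orientation: [3.125, -0.323, 0.0]
ft_force: [0.0, -0.7, -0.9]
width: 0.0472
grip_force: 10.0
```

servo_tool([
  [0,0,-0.5,0],
  [0,0,-0.5,0],
  [0,0,0,0],
], fingers=0.51)

```text
time: 16.85
eef_pos: [0.4017, -0.1915, 0.0265]
orientation: [-3.125, 0.323, -0.0]
ft_force: [-0.5, -0.1, -0.8]
width: 0.0418
grip_force: 10.7
```

servo_tool([
  [0,0,0,0],
  [0,0,0,0],
  [0,0,0,0],
  [0,0,0,0],
], fingers=0.6)

```text
time: 17.35
eef_pos: [0.4017, -0.1915, 0.0265]
orientation: [3.125, -0.323, 0.0]
ft_force: [-1.1, 0.2, -0.6]
width: 0.0387
grip_force: 46.1
```

Gripped: width 38.7 mm and 46 N. I'll lift a little first, then the rest.

servo_tool([
  [0,0,-2,0],
  [0,0,-5,0],
  [0,0,-8,0],
  [0,0,-12,0],
  [0,0,-14,0],
  [0,0,-14,0],
  [0,0,-14,0],
  [0,0,-14,0],
  [0,0,-10,0],
  [0,0,-5,0],
  [0,0,-2,0],
  [0,0,0,0],
])

```text
time: 18.85
eef_pos: [0.4016, -0.1914, 0.1263]
orientation: [-3.125, 0.323, 0.001]
ft_force: [0.4, -0.0, -2.7]
width: 0.0388
grip_force: 45.9
```

servo_tool([
  [0,0,0,0],
  [0,0,0,0],
  [0,0,0,0],
  [0,0,0,0],
])

```text
time: 19.35
eef_pos: [0.4017, -0.1915, 0.1264]
orientation: [-3.125, 0.323, 0.0]
ft_force: [-0.3, -0.4, -2.0]
width: 0.0388
grip_force: 45.9
```

```bash
python3 st.py; python3 - <<'E'
from h import *
im,P,c=cloud('scene'); s=manip.read_state(); M=R.from_rotvec(s['orientation']).as_matrix(); e=s['eef_pos']
q=((P-e)@M*1000); z=P[...,2]
k=(abs(q[...,0]-98)<25)&(abs(q[...,1])<30)&(z>.11); print('z',np.percentile(z[k],[0,1,99,100]).round(4))
hs=cv2.cvtColor(im,cv2.COLOR_RGB2HSV); b=k&(hs[...,1]>110); print('brass z',b.sum(),z[b].min(),z[b].max(),q[b].min(0),q[b].max(0))
for lo,hi in[(.135,.155),(.18,.2)]:
    m=b&(z>lo)&(z<hi); print(m.sum(), P[m].mean(0).round(4) if m.any() else '')
save(im,'f.png',(170,50,330,220),3.5)
E
```

```text
19.35 [ 0.4017 -0.1915  0.1264] yaw -11.81 z [-0.  0. -1.] [-0.33 -0.45 -1.97] 0.038822279137150716 45.94502717256546
z [0.1482 0.1486 0.1912 0.1919]
brass z 91 0.1481725957047222 0.1919489052206837 [ 85.80182601  -8.15452468 -65.47132149] [108.86625289  14.53708487 -21.69476097]
13 [ 0.4915 -0.2211  0.1497]
44 [ 0.4959 -0.2164  0.1873]
```

View pics/f.png

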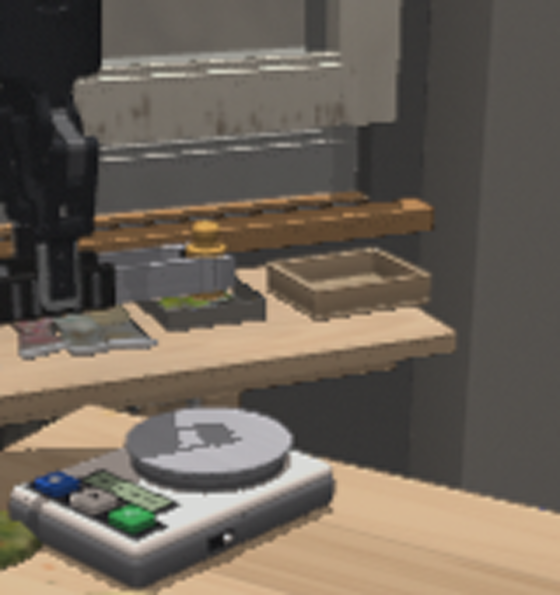

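The weight is held upright in the jaws, knob at (205,235), with its underside about 98 mm above the empty pan. Handing in.

```bash
python3 -c "
from station import manip
print(manip.sign_off())"
```

```text
the job is handed in; nothing more can be done
None
```

I pressed the blue, white and green keys right down in that order, and handed the job in with the tongs holding the weight upright about 98 mm above the empty pan, at about 19 s of the allowed 56 s.

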